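# Press the oblong grommet home

### The job

Four grey grommets stand started but not seated in the clamped bumper rail. With the fingertips, gently press the one with the long oblong head fully home, until its head sits on the rail, then draw back clear. Leave the square and the two round grommets standing as they are, lift or pull up nothing, and do not disturb the mallet, awl, old guard or loose strip.

Things in the scene. Friction and masses are not known exactly. Their poses are not given: they have to be found in the camera images.
- rail: White-painted metal rail fixed to the bench, 300 mm long (its y), 70 mm wide (its x). Origin: centre of its underside, on the bench, z up; flat top 30 mm above. Steel clamps 28 mm long, 22 mm high at both ends. Four grommets stand along its middle, 66 mm apart, at y = -99, -33, 33, 99 mm; which is where varies, as do the rail's place and yaw.
- oblong_grommet: To press. Grey plastic head 56 (its x, across the rail) x 24 (y) x 5 mm, round ends, on an 18 mm stem. Origin: centre of the head's underside, z up; at the start 37 to 40 mm above the bench. Slides only up and down: about 4 N moves it, it stays where left, stops hard when the head meets the rail (underside 30, top 35 mm above the bench), and could be pulled up.
- square_grommet: To be left alone. Grey plastic, square head 30 x 30 x 5 mm. Same stem and press fit as the oblong one; its underside likewise starts 37 to 40 mm above the bench. Origin: centre of the head's underside, z up.
- large_round_grommet: To be left alone. Grey plastic, round head 36 mm across, 5 mm thick. Same stem and press fit as the oblong one; its underside likewise starts 37 to 40 mm above the bench. Origin: centre of the head's underside, z up.
- small_round_grommet: To be left alone. Grey plastic, round head 24 mm across, 5 mm thick. Same stem and press fit as the oblong one; its underside likewise starts 37 to 40 mm above the bench. Origin: centre of the head's underside, z up.
- mallet: Bystander, loose, on the far side of the rail: black rubber head 55 x 90 x 50 mm high, walnut handle 24 mm thick and 190 mm long towards its -x. Origin: centre of the head's underside.
- awl: Bystander, loose, between the rail and the robot: wooden handle 95 x 26 x 26 mm towards its -x, brass collar and steel spike 87 mm towards +x. Origin: underside of the handle's spike end.
- old_guard: Bystander, loose, beyond the rail's +y end: cracked black rubber channel about 225 mm long (its x), 44 mm wide, 20 mm high. Origin: underside at the crack, near its middle.
- grommet_strip: Bystander, loose, beyond the rail's -y end: grey plastic strip 200 mm long (its x), 18 mm wide, 4 mm thick, with seven small stubs 10 mm high. Origin: centre of its underside.

How it is judged (in metres and radians):
On the way, in this order (a step that is already met when the one before it is completed fails the run):
1. the fingers touch the oblong grommet (contact force between the fingers and oblong_grommet above 0.5 N), for 0.02 s.
2. the oblong grommet is home: its head within 1.5 mm of the rail's top (z of oblong_grommet in the frame of rail below 0.0315 m), for 0.1 s.
At the end, for the whole second after the job is handed in: The oblong grommet is home, its head within 1.5 mm of the rail's top, and at rest; the other three grommets are within 2 mm and the mallet, awl, old guard and strip within 10 mm of where they started (z of oblong_grommet in the frame of rail below 0.0315 m and not (distance of square_grommet from where it was at the start of the episode above 0.002 m) and not (distance of large_round_grommet from where it was at the start of the episode above 0.002 m) and not (distance of small_round_grommet from where it was at the start of the episode above 0.002 m) and not (distance of mallet from where it was at the start of the episode above 0.01 m) and not (distance of awl from where it was at the start of the episode above 0.01 m) and not (distance of old_guard from where it was at the start of the episode above 0.01 m) and not (distance of grommet_strip from where it was at the start of the episode above 0.01 m) and linear speed of oblong_grommet below 0.01 m/s); the robot touches nothing.
It fails at once if the square or a round grommet is moved more than 2 mm (distance of any of square_grommet, large_round_grommet, small_round_grommet from where it was at the start of the episode above 0.002 m).
It fails at once if the square or a round grommet is pushed with more than 1.5 N (contact force between any of the arm, the fingers and square_grommet above 1.5 N or contact force between any of the arm, the fingers and large_round_grommet above 1.5 N or contact force between any of the arm, the fingers and small_round_grommet above 1.5 N).
It fails at once if the oblong grommet is pulled up out of the rail (underside more than 15 mm above its top) (z of oblong_grommet in the frame of rail above 0.045 m).
It fails at once if the oblong grommet is pressed with more than 30 N (contact force between the fingers and oblong_grommet above 30 N).
It fails at once if the mallet, awl, old guard or strip is shifted more than 10 mm (distance of any of mallet, awl, old_guard, grommet_strip from where it was at the start of the episode above 0.01 m).
It also fails if it takes over 29 s, if anything falls off the work surface, if the arm or the gripper's body presses on something with over 40 N, if the wrist force passes 120 N, or if a joint passes its speed limit or range.

### The arm

A 6-joint arm with a two-finger parallel gripper is mounted at the origin on the work surface. World frame = base frame: x ahead of the robot, y to its left, z up, the work surface at z = 0. Lengths are in m, angles in degrees, forces in N, time in s.
With the tool pointing down it reaches from about 0.25 to 0.775 m from the base axis. Payload 4 kg.
Tool frame: the origin (TCP) lies midway between the tips of the shut fingers; the grasp point (between the pads) lies 19 mm behind it; z points along the fingers, y is the line along which they close (so a half turn about z gives the same grasp; the last joint's range is limited). The gripper opens to 94 mm and grips with 3 to 60 N. Pads are 16 mm wide; open, the fingers measure 119 mm over their backs; the gripper's body (75 mm by 177 mm) begins 78 mm behind the grasp point.
Start: joints at [65.999, 4.996, 78.535, -0, 96.463, -5.907], TCP at [0.171, 0.523, 0.206] pointing down, gripper open.
Joint ranges: [-177.83, 177.83], [-43.37, 116.18], [15.69, 146.23], [-61.86, 241.86], [9.47, 152.12], [-147.06, 147.06]. Speed limits (degrees/s): [159.86, 159.86, 180, 180, 180, 180].

### API

Orientations are given as [roll, pitch, yaw] about the fixed x, y, z axes, in that order (R = Rz(yaw) Ry(pitch) Rx(roll)).
In Python, from cell import readout, viewer, job_done gives the robot as it stands. The module is installed in compiled form; this text tells all that it offers.
- The arm moves only by the tool jog_arm, never from a script. Its argument "targets" is a list of rows, each a list of 7 numbers: the shift along the tool's x, y, z in units of 40 mm (1.0 is 40 mm), then the turn, a rotation vector about the tool's x, y, z in units of 6 degrees (1.0 is 6 degrees), then the finger opening in mm, from 0 to 94. A call has 1 to 5 rows; each row shifts and turns the commanded pose from where the row before left it, along the tool's axes as they then stand; what a row does not reach is not made up. A row lasts 1/12 s, in which the tool goes at most 41.7 mm and 7.16 degrees, less where a joint would pass 70% of its speed; a pose out of reach is approached as far as the arm can. A call is refused whole if a number of a shift passes 1 or a number of a turn 1, either way. A call with a gripper value outside its range is refused whole. The fingers move at their own pace and stop on an object; "squeeze" is the grip in N (left out, the last holds). Time passes only in rows, so rows that do not move let the fingers close. It gives the time, the measured TCP pose, the force, the opening and the grip force at its end, in the units of the state.
- readout.read_state(): the state, without advancing time (a new reading comes with each control period).
- viewer.get_image(name): name is "side" or "top" or "wrist"; returns a dict with "image" (420x560x3 uint8, red, green, blue), "z_map" (420x560 float32, m along the optical axis (not along the pixel's ray), 0 where there is no reading), "vfov" (degrees; the focal length in pixels is half the picture's height over the tangent of half this angle, whatever the lens; pixels are square), "cx", "cy" (the principal point, pixels), "rvec" (rotation vector, rad) and "tvec" (3), from world to camera coordinates, as OpenCV has them. Camera axes: x right, y down, z forward; pixel columns grow to the right and rows downward; lengths in m; the calibration is good to about 2 mm. A picture is of the moment at which its call begins.
- job_done(): hands the job in; it is judged then, once.
The state is a dict: "time": time; "joints": joint angles; "joint_vel": joint speeds; "effort": joint torques, N m; "ee_pos": TCP position; "eef_rot": TCP orientation; "force": force on the tool from outside, world axes, zero at the start; "ft_torque": the same for the moment, N m; "grip_width": finger opening in m; "grip_force": force on a finger pad.
Only numpy, scipy, OpenCV 4.12 (cv2) and the standard library are available. Lean on these libraries where they do the work, as an engineer would, in place of code of your own. Each camera call takes 0.05 s, during which the arm holds its last target. There are 200 camera calls.

## Working session

There is one attempt and no reset: what is moved stays moved. The work goes in short steps, Python scripts to look and compute and a tool call to move; the robot and the scene stay as the last step left them, time stands still between calls to the robot, and variables do not carry over. Pictures are saved under pics/ and viewed, at most 10 in all, crops included, and the job is handed in when it is done.

Besides the shell and the picture viewer there is one more tool, called after "Call:" by a JSON object that holds its "method" and its "body". jog_arm: Moves the arm, as the interface text tells. Its arguments: {"type":"object","properties":{"targets":{"type":"array","items":{"type":"array","items":{"type":"number"}}},"squeeze":{"type":"number"}},"required":["targets"]}

```bash
mkdir -p pics; cat > h.py <<'E'
import numpy as np, cv2
from cell import readout, viewer, job_done
def grab(n,f):
    d=viewer.get_image(n); cv2.imwrite(f'pics/{f}.png',d['image'][:,:,::-1]); np.savez(f'pics/{f}.npz',**d); return d
def world(d):
    z=d['z_map']; h,w=z.shape; f=h/2/np.tan(np.radians(float(d['vfov']))/2)
    u,v=np.meshgrid(np.arange(w),np.arange(h))
    p=np.stack([(u-d['cx'])/f*z,(v-d['cy'])/f*z,z],-1)
    R=cv2.Rodrigues(np.array(d['rvec'],float))[0]; return (p-np.array(d['tvec']).ravel())@R
E
python3 - <<'E'
from h import *
d=grab('top','top0'); grab('side','side0'); print(readout.read_state())
w=world(d); R=cv2.Rodrigues(np.array(d['rvec'],float))[0]; print(-R.T@np.array(d['tvec']).ravel(),R,d['vfov'],d['cx'],d['cy'])
E
```

```text
{'time': 0.1, 'joints': array([ 6.59987528e+01,  5.03607524e+00,  7.86139257e+01, -1.22074213e-03,
        9.64628523e+01, -5.90978890e+00]), 'joint_vel': array([-0.02198396, -0.07146286, -0.17665405, -0.06483731, -0.0582089 ,
       -0.08375269]), 'effort': array([ 1.90256127e-03, -3.41252375e+01, -3.03301585e+01,  7.19815842e-02,
        3.04627733e-02, -1.01890757e-04]), 'ee_pos': array([0.17063175, 0.52235407, 0.20442889]), 'eef_rot': array([-1.79887622e+02, -1.04128330e-02,  1.61908395e+02]), 'force': array([-0.30329833,  0.32753408, -0.41686224]), 'ft_torque': array([-0.0341932 ,  0.0170407 , -0.00598737]), 'grip_force': 0.0, 'grip_width': 0.09407793065316032}
[0.43921728 0.05662288 1.05099956] [[ 0.00760827 -0.99996891 -0.0020725 ]
 [-0.99079625 -0.00725834 -0.13516695]
 [ 0.13514771  0.00308181 -0.99082067]] 43.150790494132565 275.61400215789484 206.17025226322053
```

View pics/top0.png

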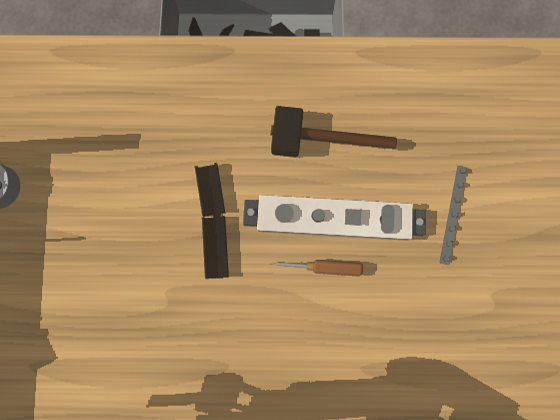

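View pics/side0.png

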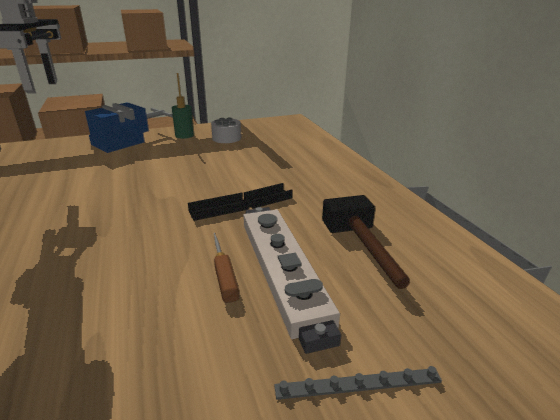

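The top view shows the oblong head at about (391,219), at the rail's −y end. The square is at (357,217), the small round at (318,215) and the large round at (287,213). The side view shows the same order, with the oblong nearest at about (304,288).

```bash
python3 - <<'E'
from h import *
d=dict(np.load('pics/top0.npz')); w=world(d); im=d['image'].astype(int)
roi=np.zeros((420,560),bool); roi[185:250,235:435]=1
f=210/np.tan(np.radians(float(d['vfov']))/2); R=cv2.Rodrigues(d['rvec'])[0]; C=-R.T@d['tvec'].ravel()
def ray(u,v,z):
    r=R.T@np.array([(u-d['cx'])/f,(v-d['cy'])/f,1]); return C+r*(z-C[2])/r[2]
wh=(roi&(im.min(2)>170)).astype(np.uint8)
c=max(cv2.findContours(wh,0,2)[0],key=cv2.contourArea)
b=cv2.boxPoints(cv2.minAreaRect(c)); P=np.array([ray(*p,.03) for p in b]); print(P.round(4), P.mean(0))
fill=cv2.drawContours(np.zeros_like(wh),[c],-1,1,-1)
for (u,v) in [(391,219),(357,217),(318,215),(287,213)]:
    print(w[v-3:v+4,u-3:u+4].reshape(-1,3).mean(0).round(4), im[v,u], im[v,u-12],ray(u,v,.043).round(4))
m=(roi&(w[...,2]>.0365)&(w[...,2]<.06)&(im.max(2)<150)).astype(np.uint8)
for k in cv2.findContours(m,0,2)[0]:
    if cv2.contourArea(k)>60:
        (u,v),s,a=cv2.minAreaRect(k); q=np.zeros_like(m); cv2.drawContours(q,[k],-1,1,-1)
        print((u,v),s,a,ray(u,v,.043).round(4),np.median(w[q>0][:,2]))
E
```

```text
[[ 0.5325  0.096   0.03  ]
 [ 0.6004  0.0929  0.03  ]
 [ 0.5851 -0.2066  0.03  ]
 [ 0.5176 -0.2009  0.03  ]] [ 0.55890358 -0.05464678  0.03      ]
[ 0.5516 -0.1565  0.0618] [114 114 108] [194 181 165] [ 0.5536 -0.1606  0.043 ]
[ 0.5544 -0.0925  0.0641] [115 116 110] [121 118 110] [ 0.557  -0.0958  0.043 ]
[ 0.5603 -0.0214  0.0424] [115 114 108] [218 208 190] [ 0.5603 -0.0214  0.043 ]
[0.5638 0.0379 0.0419] [115 116 109] [123 123 115] [0.5637 0.0379 0.043 ]
(352.5, 216.5) (15.0, 15.0) 90.0 [ 0.5579 -0.0872  0.043 ] 0.04370796389099672
(318.2500305175781, 214.75003051757812) (11.31370735168457, 12.020814895629883) 45.0 [ 0.5608 -0.0218  0.043 ] 0.042554959221085195
(387.0, 218.5) (27.0, 12.0) 90.0 [ 0.5545 -0.153   0.043 ] 0.04355056155262971
(283.8500061035156, 213.0500030517578) (17.708751678466797, 18.024978637695312) 71.56504821777344 [0.5635 0.0439 0.043 ] 0.04226403587808262
```

Call:
{"method": "jog_arm", "body": {"targets": [[-0.4, -0.37, 0, 0, 0, 0, 0], [-0.7, -0.64, 0, 0, 0, 0, 0], [-0.7, -0.64, 0, 0, 0, 0, 0], [-0.7, -0.64, 0, 0, 0, 0, 0], [-0.7, -0.64, 0, 0, 0, 0, 0]], "squeeze": 10}}

```text
time: 0.52
ee_pos: [0.2562, 0.37, 0.2049]
eef_rot: [-180.0, -0.0, 162.0]
force: [0.9, 0.3, 0.6]
grip_width: 0.0641
grip_force: 0.0
```

Call:
{"method": "jog_arm", "body": {"targets": [[-0.7, -0.64, 0, 0, 0, 0, 0], [-0.7, -0.64, 0, 0, 0, 0, 0], [-0.7, -0.64, 0, 0, 0, 0, 0], [-0.7, -0.64, 0, 0, 0, 0, 0], [-0.7, -0.64, 0, 0, 0, 0, 0]]}}

```text
time: 0.93
ee_pos: [0.3496, 0.2047, 0.2052]
eef_rot: [180.0, -0.0, 161.9]
force: [0.6, 0.5, 0.2]
grip_width: 0.0312
grip_force: 0.0
```

Call:
{"method": "jog_arm", "body": {"targets": [[-0.7, -0.64, 0, 0, 0, 0, 0], [-0.7, -0.64, 0, 0, 0, 0, 0], [-0.7, -0.64, 0, 0, 0, 0, 0], [-0.7, -0.64, 0, 0, 0, 0, 0], [-0.5, -0.45, 0, 0, 0, 0, 0]]}}

```text
time: 1.35
ee_pos: [0.4381, 0.0482, 0.2049]
eef_rot: [-180.0, -0.0, 161.8]
force: [-0.2, -0.1, -1.0]
grip_width: 0.0009
grip_force: 0.0
```

Call:
{"method": "jog_arm", "body": {"targets": [[-0.7, -0.63, 0, 0, 0, 0, 0], [-0.7, -0.63, 0, 0, 0, 0, 0], [-0.7, -0.63, 0, 0, 0, 0, 0], [-0.7, -0.63, 0, 0, 0, 0, 0], [-0.6, -0.55, 0, 0, 0, 0, 0]]}}

```text
time: 1.77
ee_pos: [0.5291, -0.1101, 0.2046]
eef_rot: [-180.0, -0.1, 161.8]
force: [0.2, 0.7, -0.0]
grip_width: 0.0003
grip_force: 0.0
```

Call:
{"method": "jog_arm", "body": {"targets": [[-0.4, -0.35, 0, 0, 0, 0, 0], [0, 0, 0, 0, 0, 1, 0], [0, 0, 0, 0, 0, 1, 0], [0, 0, 0, 0, 0, 1, 0], [0, 0, 0, 0, 0, 1, 0]]}}

```text
time: 2.18
ee_pos: [0.5392, -0.1264, 0.2046]
eef_rot: [-180.0, -0.1, 137.6]
force: [-0.3, -0.5, -0.9]
grip_width: 0.0002
grip_force: 0.0
```

Call:
{"method": "jog_arm", "body": {"targets": [[0, 0, 0, 0, 0, 1, 0], [0, 0, 0, 0, 0, 1, 0], [0, 0, 0, 0, 0, 1, 0], [0, 0, 0, 0, 0, 1, 0], [0, 0, 0, 0, 0, 1, 0]]}}

```text
time: 2.6
ee_pos: [0.5392, -0.1261, 0.2048]
eef_rot: [-179.9, -0.0, 107.6]
force: [0.3, -0.1, -0.6]
grip_width: 0.0008
grip_force: 0.0
```

Call:
{"method": "jog_arm", "body": {"targets": [[0, 0, 0, 0, 0, 1, 0], [0, 0, 0, 0, 0, 1, 0], [0, 0, 0, 0, 0, 1, 0], [0, 0, 0, 0, 0, 0.5, 0], [0, 0, 0, 0, 0, 0, 0]]}}

```text
time: 3.02
ee_pos: [0.5392, -0.1261, 0.2048]
eef_rot: [-179.9, -0.0, 86.9]
force: [0.6, -0.5, 0.4]
grip_width: 0.0007
grip_force: 0.0
```

Call:
{"method": "jog_arm", "body": {"targets": [[0, 0, 0, 0, 0, 0, 0], [0, 0, 0, 0, 0, 0, 0]]}}

```text
time: 3.18
ee_pos: [0.5393, -0.1261, 0.2051]
eef_rot: [-180.0, -0.0, 87.0]
force: [0.8, 0.4, 0.2]
grip_width: 0.0003
grip_force: 0.0
```

Call:
{"method": "jog_arm", "body": {"targets": [[-0.66, 0.4, 0.3, 0, 0, 0, 0], [0, 0, 0.8, 0, 0, 0, 0], [0, 0, 0.8, 0, 0, 0, 0], [0, 0, 0.6, 0, 0, 0, 0], [0, 0, 0.4, 0, 0, 0, 0]]}}

```text
time: 3.6
ee_pos: [0.5523, -0.1529, 0.0857]
eef_rot: [-179.7, -0.1, 86.9]
force: [-1.1, -0.5, -0.7]
grip_width: 0.0007
grip_force: 0.0
```

Call:
{"method": "jog_arm", "body": {"targets": [[0, 0, 0.2, 0, 0, 0, 0], [0, 0, 0, 0, 0, 0, 0], [0, 0, 0, 0, 0, 0, 0]]}}

```text
time: 3.85
ee_pos: [0.5543, -0.1535, 0.0819]
eef_rot: [180.0, 0.0, 86.9]
force: [0.5, 0.1, -0.2]
grip_width: 0.0006
grip_force: 0.0
```

```bash
python3 - <<'E'
from h import *
a=grab('side','side1')['image'][190:350,190:410,::-1]; grab('wrist','w1')
b=cv2.imread('pics/w1.png')
a=cv2.resize(a,(400,290)); b=cv2.resize(b,(387,290)); cv2.imwrite('pics/c1.png',np.hstack([a,b]))
E
```

```text
(no output)
```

View pics/c1.png

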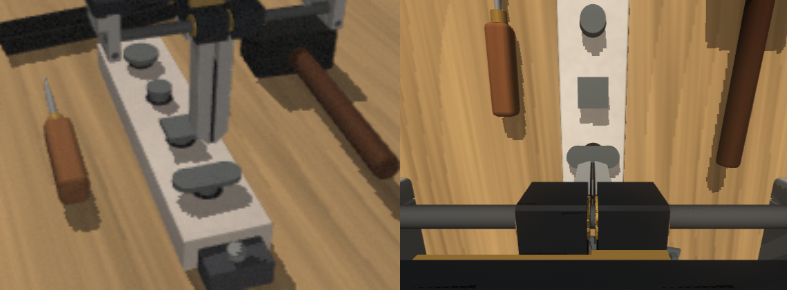

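The fingertips hang centred over the oblong head: crop left about (212,140), crop right about (593,165). The descent to the head is clear.

Call:
{"method": "jog_arm", "body": {"targets": [[0, 0, 0.3, 0, 0, 0, 0], [0, 0, 0.3, 0, 0, 0, 0], [0, 0, 0.15, 0, 0, 0, 0], [0, 0, 0, 0, 0, 0, 0], [0, 0, 0, 0, 0, 0, 0]]}}

```text
time: 4.37
ee_pos: [0.5533, -0.1531, 0.0503]
eef_rot: [-179.9, -0.0, 86.9]
force: [0.5, 0.4, 0.5]
grip_width: 0.0008
grip_force: 0.0
```

Call:
{"method": "jog_arm", "body": {"targets": [[0, 0, 0.05, 0, 0, 0, 0], [0, 0, 0.05, 0, 0, 0, 0], [0, 0, 0.05, 0, 0, 0, 0], [0, 0, 0.05, 0, 0, 0, 0], [0, 0, 0, 0, 0, 0, 0]]}}

```text
time: 4.78
ee_pos: [0.5542, -0.1535, 0.0435]
eef_rot: [180.0, 0.0, 86.9]
force: [0.1, 0.3, 1.3]
grip_width: 0.0004
grip_force: 0.2
```

Call:
{"method": "jog_arm", "body": {"targets": [[0, 0, 0.04, 0, 0, 0, 0], [0, 0, 0.04, 0, 0, 0, 0], [0, 0, 0, 0, 0, 0, 0], [0, 0, 0, 0, 0, 0, 0]]}}

```text
time: 5.12
ee_pos: [0.5543, -0.1535, 0.0407]
eef_rot: [180.0, 0.0, 86.9]
force: [-0.8, 0.2, 3.7]
grip_width: -0.0001
grip_force: 1.8
```

Call:
{"method": "jog_arm", "body": {"targets": [[0, 0, 0.03, 0, 0, 0, 0], [0, 0, 0.03, 0, 0, 0, 0], [0, 0, 0, 0, 0, 0, 0], [0, 0, 0, 0, 0, 0, 0]]}}

```text
time: 5.45
ee_pos: [0.5543, -0.1535, 0.0378]
eef_rot: [180.0, 0.0, 86.9]
force: [0.5, 0.4, 4.3]
grip_width: 0.0007
grip_force: 1.6
```

Sliding at about 4 N as described, with roughly 3 mm left. Continuing in sub-millimetre steps.

Call:
{"method": "jog_arm", "body": {"targets": [[0, 0, 0.03, 0, 0, 0, 0], [0, 0, 0.02, 0, 0, 0, 0], [0, 0, 0, 0, 0, 0, 0], [0, 0, 0, 0, 0, 0, 0]]}}

```text
time: 5.78
ee_pos: [0.5543, -0.1535, 0.0358]
eef_rot: [180.0, 0.0, 86.9]
force: [0.8, -0.9, 2.6]
grip_width: 0.0002
grip_force: 1.4
```

Call:
{"method": "jog_arm", "body": {"targets": [[0, 0, 0.015, 0, 0, 0, 0], [0, 0, 0, 0, 0, 0, 0], [0, 0, 0, 0, 0, 0, 0]]}}

```text
time: 6.03
ee_pos: [0.5543, -0.1535, 0.0353]
eef_rot: [180.0, 0.0, 86.9]
force: [0.3, -1.1, 3.3]
grip_width: 0.0004
grip_force: 1.6
```

Call:
{"method": "jog_arm", "body": {"targets": [[0, 0, 0.015, 0, 0, 0, 0], [0, 0, 0, 0, 0, 0, 0], [0, 0, 0, 0, 0, 0, 0]]}}

```text
time: 6.28
ee_pos: [0.5543, -0.1535, 0.0348]
eef_rot: [180.0, 0.0, 86.9]
force: [0.6, 0.6, 4.5]
grip_width: 0.0007
grip_force: 2.0
```

Call:
{"method": "jog_arm", "body": {"targets": [[0, 0, 0.01, 0, 0, 0, 0], [0, 0, 0, 0, 0, 0, 0], [0, 0, 0, 0, 0, 0, 0]]}}

```text
time: 6.53
ee_pos: [0.5543, -0.1535, 0.0347]
eef_rot: [180.0, 0.0, 86.9]
force: [0.3, -0.2, 5.1]
grip_width: -0.0
grip_force: 2.5
```

Call:
{"method": "jog_arm", "body": {"targets": [[0, 0, 0.015, 0, 0, 0, 0], [0, 0, 0, 0, 0, 0, 0], [0, 0, 0, 0, 0, 0, 0]]}}

```text
time: 6.78
ee_pos: [0.5543, -0.1535, 0.0344]
eef_rot: [180.0, 0.0, 86.9]
force: [0.4, 0.9, 6.1]
grip_width: 0.0004
grip_force: 3.2
```

Call:
{"method": "jog_arm", "body": {"targets": [[0, 0, 0.015, 0, 0, 0, 0], [0, 0, 0, 0, 0, 0, 0], [0, 0, 0, 0, 0, 0, 0]]}}

```text
time: 7.03
ee_pos: [0.5543, -0.1535, 0.0342]
eef_rot: [180.0, 0.0, 86.9]
force: [-0.9, 0.8, 8.2]
grip_width: 0.0004
grip_force: 3.9
```

The force is now well above sliding level and the motion has stalled near 34.5 mm, so the head is on the hard stop. Drawing back.

Call:
{"method": "jog_arm", "body": {"targets": [[0, 0, -0.1, 0, 0, 0, 0], [0, 0, -0.3, 0, 0, 0, 0], [0, 0, -0.6, 0, 0, 0, 0], [0, 0, -0.9, 0, 0, 0, 0], [0, 0, -0.9, 0, 0, 0, 0]]}}

```text
time: 7.45
ee_pos: [0.5523, -0.1527, 0.1445]
eef_rot: [-179.7, -0.1, 86.9]
force: [1.1, -0.4, 0.7]
grip_width: 0.0003
grip_force: 0.0
```

Call:
{"method": "jog_arm", "body": {"targets": [[0, 0, -0.6, 0, 0, 0, 0], [-0.8, 0, 0, 0, 0, 0, 0], [-0.8, 0, 0, 0, 0, 0, 0], [-0.4, 0, 0, 0, 0, 0, 0], [0, 0, 0, 0, 0, 0, 0]]}}

```text
time: 7.87
ee_pos: [0.5487, -0.236, 0.1682]
eef_rot: [-179.9, -0.0, 86.7]
force: [-0.1, -0.2, -0.4]
grip_width: 0.0004
grip_force: 0.0
```

Call:
{"method": "jog_arm", "body": {"targets": [[0, 0, 0, 0, 0, 0, 0], [0, 0, 0, 0, 0, 0, 0]]}}

```text
time: 8.03
ee_pos: [0.5494, -0.2322, 0.1682]
eef_rot: [-179.9, -0.1, 86.9]
force: [-0.9, 0.1, 0.3]
grip_width: 0.0004
grip_force: 0.0
```

```bash
python3 - <<'E'
from h import *
a=grab('side','side2')['image'][190:350,190:410,::-1]
o=cv2.imread('pics/side0.png')[190:350,190:410]
cv2.imwrite('pics/c2.png',np.hstack([cv2.resize(o,(398,290)),cv2.resize(a,(398,290))]))
E
```

```text
(no output)
```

View pics/c2.png

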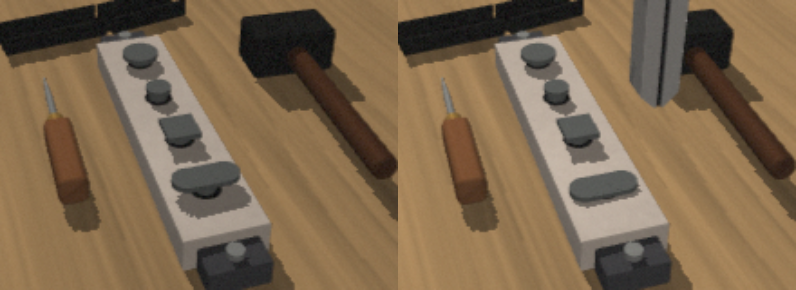

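In the right half (after), the oblong head at about (604,186) sits flat on the rail with no stem showing. The other three grommets and the tools in view look unchanged.

```bash
python3 -c "from cell import job_done; print(job_done())"
```

```text
the job is handed in; nothing more can be done
None
```

The oblong grommet is pressed home on the rail with a last measured force of about 8 N, the arm is drawn back clear, the other grommets and tools in the final view look undisturbed (the loose strip was out of frame), and the job is handed in.

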